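# Matching the microscope stage bracket

## Task

One of the spare brackets in the compartment tray has the same shape as the sample bracket screwed to the mat beside it. Pick that spare out and set it down flat in the middle of the outlined empty half of the mat, turned the same way as the sample; do not drop it, and leave the other spare brackets where they are.

Things in the scene. Friction and masses are not known exactly. Their poses are not given: they have to be found in the camera images.
- z_bracket: The loose spare shaped like the sample: flat dark steel, 12 mm thick, 0.15 kg; a bar 84 x 14 mm with a 14 mm wide arm at each end reaching 30 mm out square to opposite sides (+x end: to +y, -x end: to -y). Grip across the bar, free for 56 mm between the arms. Origin: middle of the bar, on its underside; x along the bar, z up. In one compartment of the tray, turned any way.
- u_bracket: Wrong spare, like z_bracket (same bar, thickness, origin, axes) but both arms on the +y side. In another compartment. The tray: fixed, cream, 2 x 2 compartments of about 145 x 145 mm inside, floor 5 mm above the table, walls 5 mm thick, tops 22 mm above the table. What lies in which compartment varies.
- l_bracket: Wrong spare, like z_bracket (same bar, thickness, origin, axes) but with one arm only, at the +x end to +y. In another compartment; the fourth holds a loose black eyepiece, 34 mm wide, 45 mm tall.
- mat: Fixed pale mat beside the tray, 130 (x) x 260 (y) x 4 mm; origin: centre of its underside, z up. Its far (+y) half carries the screwed-down sample, bar along the mat's x, bar centre at y +65 mm, top 18 mm above the table. The place for the spare: centre of the dark outline (112 x 100 mm) on the empty half, x 0, y -65 mm, 4 mm above the table; its bar along the mat's x, either way round.
Not all that is in view belongs to the job. What is shaped like the z_bracket but orange or red is not meant.

How it is judged:
By the outcome, as a careful person would: the job done as asked, in the order asked, and still so for the second after the job is handed in, with the robot touching nothing.
It also fails if it takes over 32 s, if anything falls off the work surface, if the arm or the gripper's body presses on something with over 40 N, if the wrist force passes 120 N, or if a joint passes its speed limit or range.

## Robot

A 6-joint arm with a two-finger parallel gripper is mounted at the origin on the work surface. World frame = base frame: x ahead of the robot, y to its left, z up, the work surface at z = 0. Lengths are in m, angles in rad, forces in N, time in s.
With the tool pointing down it reaches from about 0.325 to 0.775 m from the base axis. Payload 5.5 kg.
Tool frame: the origin (TCP) lies between the finger pads; the fingertips stand r.finger_overhang ahead of it and the grasp point (between the pads) lies 6 mm ahead of it (r.finger_overhang is the distance from the TCP to the fingertips, in m); z points along the fingers, y is the line along which they close (so a half turn about z gives the same grasp; the last joint's range is limited). The gripper opens to 85 mm and grips with 20 to 120 N. Pads are 22 mm wide; open, the fingers measure 114 mm over their backs; the gripper's body (76 mm by 85 mm) begins 54 mm behind the grasp point. The pads swing forward as they close: fully open they stand 13 mm farther back than shut.
Start: joints at [1.095, 0.091, 1.231, -0, 1.82, -0.057], TCP at [0.244, 0.548, 0.256] pointing down, gripper open.
Joint ranges: [-2.87, 2.87], [-0.86, 2.18], [0.17, 2.46], [-1.51, 4.65], [0.06, 2.69], [-2.65, 2.65]. Speed limits (rad/s): [2.57, 2.57, 3.01, 3.14, 3.14, 3.14].

## Interface

Orientations are given as a rotation vector (axis times angle).
In Python, from rig import r gives the robot as it stands. The module is installed in compiled form; this text tells all that it offers. Calls block until the motion is done:
- r.movep(position, orientation): joint-space move of the TCP to a pose.
- r.move_l(position, rotation=None, v=0.15, max_force=None): straight line of the TCP; rotation=None keeps the orientation; v is the mean speed in m/s. With max_force (N) it stops when the force on the tool has changed by that much, and returns True; else False.
- r.goto_joints(angles): joint-space move.
- r.command_gripper(opening, grasp_force=None): finger opening in m; grasp_force is the grip in N (None keeps the last); returns when the fingers have stopped.
- r.sleep(seconds).
- r.solve_ik(position, orientation): joint angles nearest the present ones, or None.
- r.camera(name): name is "side" or "top"; returns a dict with "pixels" (384x512x3 uint8, red, green, blue), "range_z" (384x512 float32, m along the optical axis (not along the pixel's ray), 0 where there is no reading), "fx", "fy", "cx", "cy" (pixels), "k1" (the pictures are not rectified: a ray, as slopes to the right and down, at radius r is drawn at 1 + k1 r^2 times it, then the intrinsics apply), "extrinsics" (4x4, takes a point from camera to world coordinates). Camera axes: x right, y down, z forward; pixel columns grow to the right and rows downward; lengths in m; the calibration is good to about 2 mm. A picture is of the moment at which its call begins.
A pose or a line that the arm cannot do raises r.MotionError and nothing moves.
- r.job_done(): hands the job in; it is judged then, once.
Readings, each from a call of its own:
- r.read_time_s(): time.
- r.read_joint_positions(): joint angles.
- r.read_joint_vel(): joint speeds.
- r.read_effort(): joint torques, N m.
- r.read_eef_pos(): TCP position.
- r.read_tool_rot(): TCP orientation.
- r.read_wrist_force(): force on the tool from outside, world axes, zero at the start.
- r.read_wrist_torque(): the same for the moment, N m.
- r.read_opening(): finger opening in m.
- r.read_grasp_force(): force on a finger pad.
Only numpy, scipy, OpenCV 4.12 (cv2) and the standard library are available. Lean on these libraries where they do the work, as an engineer would, in place of code of your own. Each camera call takes 0.05 s, during which the arm holds its last target. There are 200 camera calls.

## Working session

There is one attempt and no reset: what is moved stays moved. The work goes in short steps, each a Python script; the robot and the scene stay as the last script left them, time stands still between calls to the robot, and variables do not carry over. Pictures are saved under pics/ and viewed, at most 10 in all, crops included, and the job is handed in when it is done.

```bash
mkdir -p pics; cat > h.py <<'E'
import numpy as np, cv2
from rig import r
def K(c): return np.array([[c["fx"],0,c["cx"]],[0,c["fy"],c["cy"]],[0,0,1.]])
def world(c):
    h,w=c["range_z"].shape
    uv=np.stack(np.meshgrid(np.arange(w),np.arange(h)),-1).reshape(-1,1,2).astype(float)
    # draw: d = s*(1+k1 s^2): OpenCV radial model
    s=cv2.undistortPoints(uv,K(c),np.array([c["k1"],0,0,0.])).reshape(h,w,2)
    z=c["range_z"]; P=np.dstack([s[...,0]*z,s[...,1]*z,z])
    E=np.array(c["extrinsics"]); W=P@E[:3,:3].T+E[:3,3]; W[z==0]=np.nan
    return W
def save(c,n,crop=None,s=1):
    p=c["pixels"][...,::-1]
    if crop: a,b,d,e=crop; p=p[b:e,a:d]
    cv2.imwrite(n,cv2.resize(p,None,fx=s,fy=s,interpolation=cv2.INTER_CUBIC))
E
python3 - <<'E'
from h import *
import pickle
for n in("top","side"):
    c=r.camera(n); save(c,f"pics/{n}0.png",s=1.5); pickle.dump(c,open(n+"0.pkl","wb"))
    print(n,np.round(c["extrinsics"],3).tolist(),c["k1"])
print(r.finger_overhang,r.read_tool_rot(),r.read_time_s())
E
```

```text
top [[-0.018, -0.986, 0.164, 0.44], [-1.0, 0.014, -0.027, 0.124], [0.024, -0.165, -0.986, 0.973], [0.0, 0.0, 0.0, 1.0]] -0.0036547796753061282
side [[0.887, -0.246, 0.391, 0.131], [-0.462, -0.469, 0.753, -0.736], [-0.002, -0.848, -0.53, 0.652], [0.0, 0.0, 0.0, 1.0]] -0.17964761086296083
0.025 [-6.53011285e-01 -3.07255581e+00  2.65190409e-03] 0.1
```

View pics/top0.png

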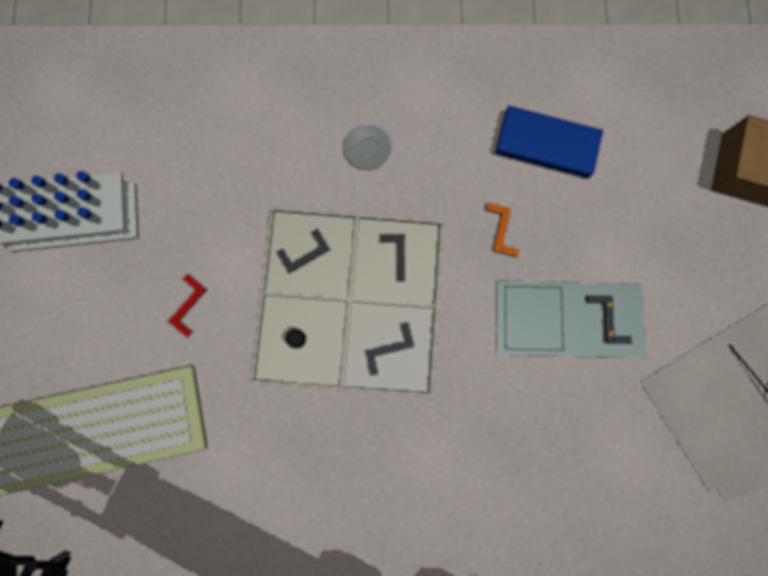

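View pics/side0.png

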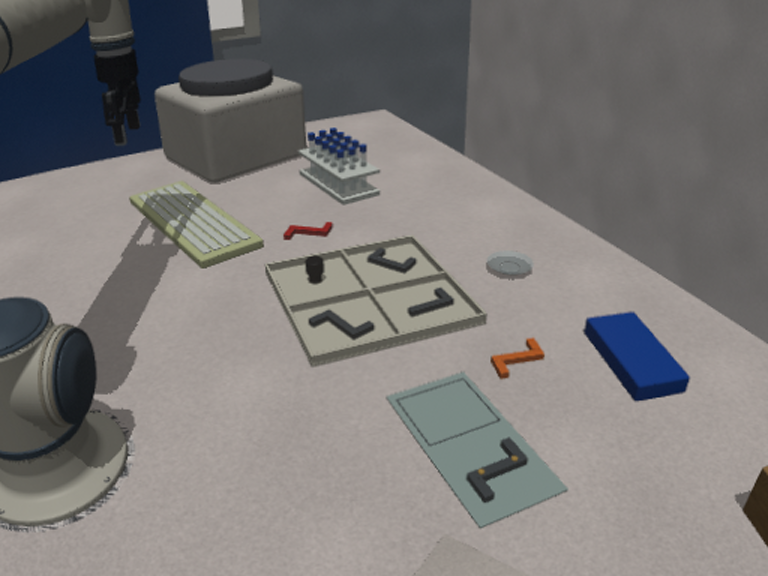

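The pictures show (1.5x top pixels):
- Tray, dark spares: Z at (389,348), U at (304,252), L at (400,255), and the eyepiece at (295,338).
- Outside the tray: red Z (187,306) and orange Z (503,230), both decoys, and the screwed-down sample Z (610,320).

I choose the dark Z at (389,348), which has the same handedness as the sample. Next I measure it and check it in a crop.

```bash
cat >> h.py <<'E'
from scipy.optimize import minimize
def plane(c,z):  # world xy of each pixel on the plane at height z
    d=dict(c); d["range_z"]=np.ones_like(c["range_z"]); W=world(d); o=np.array(c["extrinsics"])[:3,3]
    D=W-o; return (o+D*((z-o[2])/D[...,2])[...,None])[...,:2]
def fit(pts,a0):  # Z outline model: bar plus arms, fit pose (x,y,a) to a filled point cloud
    g=np.arange(-.06,.06,.001); X,Y=np.meshgrid(g,g)
    # arm reaches 30 mm out from the bar's side or middle: try both
    best=None
    for reach in(.030,.037):
        m=((abs(X)<=.042)&(abs(Y)<=.007))|((X>=.028)&(X<=.042)&(Y>=0)&(Y<=reach))|((X<=-.028)&(X>=-.042)&(Y<=0)&(Y>=-reach))
        m=m.astype(np.uint8); sd=cv2.distanceTransform(1-m,cv2.DIST_L2,5); 
        tree_m=np.c_[X[m>0],Y[m>0]]
        from scipy.spatial import cKDTree
        T=cKDTree(pts)
        def cost(p):
            R=np.array([[np.cos(p[2]),-np.sin(p[2])],[np.sin(p[2]),np.cos(p[2])]])
            q=((pts-p[:2])@R+.06)/.001
            d1=cv2.remap(sd.astype(np.float32),q[:,0].astype(np.float32)[:,None],q[:,1].astype(np.float32)[:,None],cv2.INTER_LINEAR,borderValue=60)[:,0]
            d2=T.query(tree_m@R.T+p[:2])[0]*1000
            return np.mean(d1**2)+np.mean(d2**2)
        for a in np.atleast_1d(a0):
            p0=np.r_[pts.mean(0),a]
            s=minimize(cost,p0,method="Nelder-Mead",options=dict(initial_simplex=p0+np.vstack([np.zeros(3),np.diag([.006,.006,.15])])))
            if best is None or s.fun<best[0]: best=(s.fun,s.x,reach)
    return best
E
python3 - <<'E'
from h import *
import pickle
c=pickle.load(open("top0.pkl","rb")); save(c,"pics/crop.png",(160,130,440,270),2.8)
A=np.arange(0,np.pi*2,np.pi/6)
g=c["pixels"].max(2); W=world(c)
print("fx",c["fx"])
def region(x0,y0,x1,y1):
    m=np.zeros(g.shape,bool); m[y0:y1,x0:x1]=1; return m
for n,box,zt in(("spare",(235,210,283,254),.017),("sample",(385,190,427,234),.018)):
    m=region(*box)&(g<100); n_,lab,st,_=cv2.connectedComponentsWithStats(m.astype(np.uint8)); m=lab==1+st[1:,4].argmax()
    P=plane(c,zt)[m]; print(n,m.sum(),"z",np.nanmedian(W[m][:,2]),fit(P,A),"range-mean",np.nanmean(W[m],0),P.mean(0))
# mat
p=c["pixels"].astype(int); m=region(322,180,436,245)&(p[...,1]-p[...,0]>6)
n_,lab,st,_=cv2.connectedComponentsWithStats(m.astype(np.uint8)); m=lab==1+st[1:,4].argmax()
P=plane(c,.004)[m]; print("mat",cv2.minAreaRect((P*1000).astype(np.float32)),"z",np.nanmedian(W[m][:,2]))
# tray
m=region(160,130,300,270)&(p.min(2)>0)
m&=(p[...,0]-p[...,2]>12)
n_,lab,st,_=cv2.connectedComponentsWithStats(m.astype(np.uint8)); m=lab==1+st[1:,4].argmax()
P=plane(c,.022)[m]; print("tray",cv2.minAreaRect((P*1000).astype(np.float32)))
E
```

```text
fx 372.78737288215854
spare 280 z 0.016193930636083265 (np.float64(1.4390136561504177), array([0.47833556, 0.107058  , 4.93946998]), 0.037) range-mean [0.47758759 0.10750074 0.01597362] [0.47754259 0.10751762]
sample 329 z 0.014541493543754447 (np.float64(2.2310737913811995), array([ 0.52112141, -0.27148963,  3.09766751]), 0.037) range-mean [ 0.52197704 -0.2729312   0.01365215] [ 0.52160068 -0.27114745]
mat ((524.523681640625, -210.4353485107422), (257.8017272949219, 128.05274963378906), 87.6404037475586) z 0.003157325415771628
tray ((561.5005493164062, 178.630126953125), (295.06317138671875, 302.41845703125), 84.64378356933594)
```

View pics/crop.png

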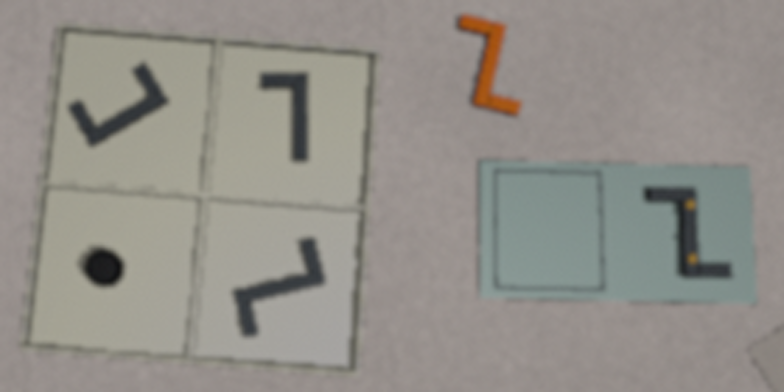

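The crop confirms it: the dark Z in the lower-right compartment (crop 280,285) has the sample's handedness. The U is at (120,105), the L at (292,115), and the orange decoy at (490,65). I'll cross-check the outline centre and the side camera, then test IK.

```bash
cat >> h.py <<'E'
from scipy.spatial.transform import Rotation as Ro
def down(b):
    y=np.array([np.cos(b),np.sin(b),0]); z=np.array([0,0,-1.]); return Ro.from_matrix(np.c_[np.cross(y,z),y,z]).as_rotvec()
E
python3 - <<'E'
from h import *
import pickle
A=np.arange(0,np.pi*2,np.pi/6)
c=pickle.load(open("top0.pkl","rb")); P=plane(c,.004); p=c["pixels"].astype(int)
M=np.array([.5245,-.2104]); yaw=3.099; R=np.array([[np.cos(yaw),-np.sin(yaw)],[np.sin(yaw),np.cos(yaw)]])
L=(P-M)@R
g=p.mean(2); dk=cv2.morphologyEx(g.astype(np.float32),cv2.MORPH_BLACKHAT,np.ones((7,7)))
for n,ax,oth,rng,cen in(("x",0,1,(-.10,-.03),0),("y",1,0,(-.045,.045),-.065)):
    e=[]
    for s in(-1,1):
        h=(.056 if ax==0 else .050)*s+cen
        m=(L[...,oth]>rng[0])&(L[...,oth]<rng[1])&(abs(L[...,ax]-h)<.006)
        w=np.maximum(dk[m]-3,0); e.append((L[...,ax][m]*w).sum()/w.sum())
    print("outline",n,e,np.mean(e))
c=pickle.load(open("side0.pkl","rb")); g=c["pixels"].max(2)
def near(xy,rad,z): return np.linalg.norm(plane(c,z)-xy,axis=2)<rad
for n,xy,zt in(("spare",(.478,.107),.017),("sample",(.5215,-.272),.018)):
    W=world(c); m=near(xy,.062,zt)&(g<100); n_,lab,st,_=cv2.connectedComponentsWithStats(m.astype(np.uint8)); m=lab==1+st[1:,4].argmax()
    t=m&(W[...,2]>zt-.006)
    print(n,m.sum(),t.sum(),fit(W[t][:,:2],A),"z",np.nanpercentile(W[m][:,2],[10,50,90]))
W=world(c);p=c["pixels"].astype(int); m=near(M,.16,.004)&(p[...,1]-p[...,0]>6)
n_,lab,st,_=cv2.connectedComponentsWithStats(m.astype(np.uint8)); m=lab==1+st[1:,4].argmax()
print("mat side",cv2.minAreaRect((plane(c,.004)[m]*1000).astype(np.float32)),np.nanmedian(W[m][:,2]))
T=M+R@[0,-.065]; print("target",T)
for b in(.227,.227+np.pi,.227-np.pi):
    for d in(3.099-4.939,3.099-4.939+np.pi):
        a=r.solve_ik([.478,.107,.034],down(b)); q=r.solve_ik([*T,.034],down(b+d)); print(b,d,None if a is None else np.round(a,2),None if q is None else np.round(q,2))
E
```

```text
outline x [np.float64(-0.0551945106620823), np.float64(0.05492044087932097)] -0.00013703489138066488
outline y [np.float64(-0.1142211430374422), np.float64(-0.014236039689711925)] -0.06422859136357706
spare 322 241 (np.float64(2.449240175189807), array([0.4769211 , 0.10500859, 1.80064525]), 0.037) z [0.0074556  0.01464727 0.01683108]
sample 591 422 (np.float64(1.43307097493039), array([ 0.52382215, -0.27624803, -0.02846376]), 0.037) z [0.00682367 0.0141765  0.01634097]
mat side ((525.5986328125, -212.68739318847656), (259.77044677734375, 129.53469848632812), 87.77424621582031) 0.003236236863142783
target [ 0.52726769 -0.14545895]
0.227 -1.8399999999999999 [ 0.15 -0.13  1.85 -0.    1.43 -0.08] [-0.33  0.02  1.7  -0.    1.42  1.28]
0.227 1.3015926535897933 [ 0.15 -0.13  1.85 -0.    1.43 -0.08] [-0.33  0.02  1.7   0.    1.42 -1.86]
3.368592653589793 -1.8399999999999999 None [-0.33  0.02  1.7   0.    1.42 -1.86]
3.368592653589793 1.3015926535897933 None [-0.33  0.02  1.7  -0.    1.42  1.28]
-2.9145926535897932 -1.8399999999999999 None [-0.33  0.02  1.7   0.    1.42 -1.86]
-2.9145926535897932 1.3015926535897933 None [-0.33  0.02  1.7  -0.    1.42  1.28]
```

```bash
python3 - <<'E'
from h import *
b=1.799-np.pi/2; xy=[.4776,.1060]
r.movep([*xy,.15],down(b)); r.command_gripper(.045,30)
print("overhang",r.finger_overhang)
r.move_l([*xy,.06],v=.15)
hit=r.move_l([*xy,.034],v=.05,max_force=6)
print(hit,r.read_eef_pos(),r.read_wrist_force(),r.read_time_s())
if not hit:
    r.command_gripper(0.0,40); print("open",r.read_opening(),r.read_grasp_force(),r.read_wrist_force(),r.read_eef_pos())
    r.move_l([*xy,.075],v=.06)
    print("lift",r.read_opening(),r.read_grasp_force(),r.read_wrist_force(),r.read_time_s())
import pickle
for n in("top","side"):
    c=r.camera(n); pickle.dump(c,open(n+"1.pkl","wb"))
save(c,"pics/side1.png",(130,100,380,280),3)
E
```

```text
overhang 0.025
False [0.47756278 0.10599137 0.03386933] [-0.30208425 -0.35987437 -0.00161027] 3.8417
open 0.01270469768252894 41.18730962276459 [-0.11333089  0.02157388  3.16247758] [0.47799852 0.10606822 0.03462428]
lift 0.012545263795950081 40.777453780174255 [-0.19316536  0.20445372 -0.98808807] 5.0583
```

View pics/side1.png

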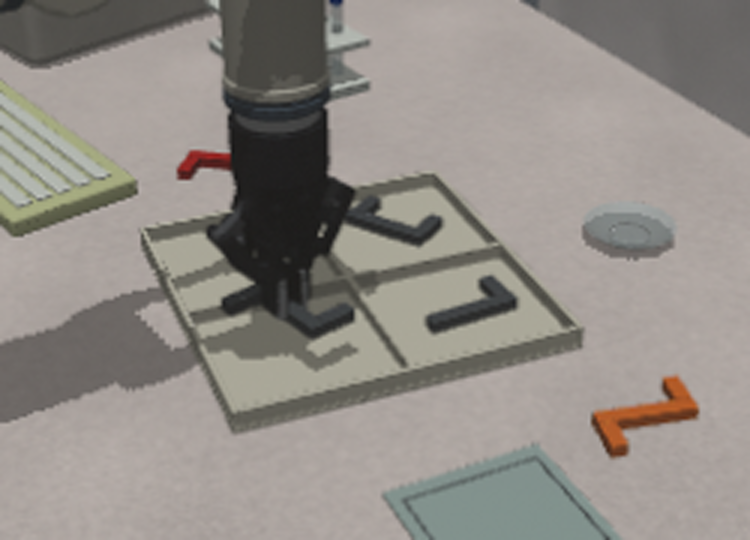

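The Z (crop 290,310) is lifted clear and held level, with the U and L undisturbed. I'll carry it over and check its pose in hand.

```bash
python3 - <<'E'
from h import *
b=-0.0396-np.pi/2; T=[.5278,-.1463]
r.move_l([.4776,.106,.13],v=.15)
r.movep([*T,.10],down(b)); r.sleep(.2)
print(r.read_opening(),r.read_grasp_force(),r.read_eef_pos(),r.read_time_s())
p=r.read_eef_pos()
c=r.camera("side"); save(c,"pics/side2.png",(230,150,420,340),3)
W=world(c); g=c["pixels"].max(2)
m=(np.linalg.norm(W[...,:2]-T,axis=2)<.065)&(W[...,2]>.06)&(W[...,2]<.095)
print(m.sum(),np.nanpercentile(W[m][:,2],[5,25,50,75,95]))
# split by mat x: bracket ends beyond the fingers
u=W[m]-[*T,0]; 
for s in(-1,1):
    k=u[:,0]*s>.02; e=u[k]; print(s,k.sum(),np.round(e.mean(0),4),"x ext",np.round(np.percentile(e[:,0]*s,98),4),"z90",np.round(np.percentile(e[:,2],90),4),"y",np.round(np.percentile(e[:,1],[2,98]),4))
k=u[:,2]>np.percentile(u[:,2],0)
k=(abs(u[:,0])>.016); print(fit(W[m][k][:,:2],[-.04]))
E
```

```text
0.012472170284064263 40.770397782325745 [ 0.52792456 -0.14552317  0.10011002] 7.1083
436 [0.07189795 0.07782297 0.08057361 0.08226923 0.09171754]
-1 200 [-0.0368 -0.0125  0.079 ] x ext 0.0448 z90 0.0824 y [-0.0335  0.0089]
1 73 [ 0.03   -0.003   0.0781] x ext 0.0401 z90 0.0814 y [-0.0082  0.006 ]
(np.float64(38.430552551700345), array([ 0.52567758, -0.151129  , -0.14019711]), 0.03)
```

View pics/side2.png

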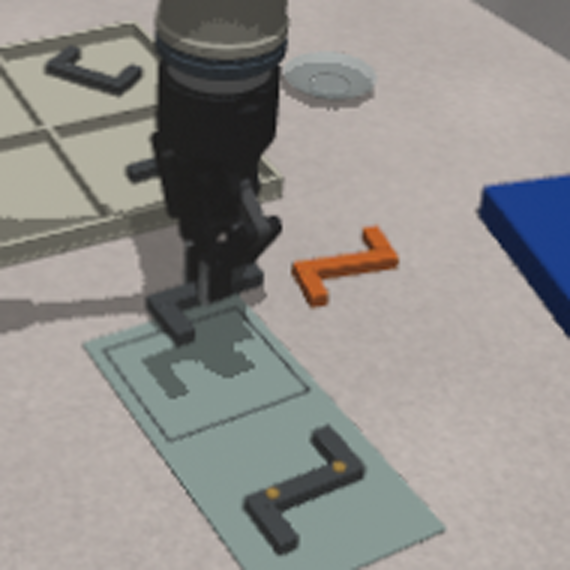

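The sideways Z is held level above the outline, matching the sample's direction, with its shadow inside the outline. I'll lower it until contact, release and check.

```bash
cat >> h.py <<'E'
def check():
    A=np.arange(0,np.pi*2,np.pi/6)
    for n,xy in(("top",(.5275,-.1455)),("side",(.5282,-.1477))):
        c=r.camera(n); g=c["pixels"].max(2); W=world(c); P=plane(c,.016)
        m=(np.linalg.norm(P-xy,axis=2)<.062)&(g<80); _,lab,st,_=cv2.connectedComponentsWithStats(m.astype(np.uint8)); m=lab==1+st[1:,4].argmax()
        Q=P[m] if n=="top" else W[m&(W[...,2]>.010)][:,:2]
        print(n,m.sum(),fit(Q,A),"z",np.nanpercentile(W[m][:,2],[10,50,90]))
        save(c,f"pics/{n}_{r.read_time_s():.1f}.png",(310,170,450,260) if n=="top" else (230,150,420,340),3)
E
python3 - <<'E'
from h import *
T=[.5288,-.1463]
r.move_l([*T,.05],v=.1); r.sleep(.2)
print(r.read_wrist_force())
hit=r.move_l([*T,.031],v=.03,max_force=4)
p=r.read_eef_pos(); print(hit,p,r.read_wrist_force())
r.command_gripper(.045); r.sleep(.2)
r.move_l([p[0],p[1],.12],v=.12)
r.goto_joints([1.0,*r.read_joint_positions()[1:]]); print(r.read_time_s())
check()
E
ls pics
```

```text
[ 0.02560969  0.21794324 -1.49692045]
True [ 0.52857288 -0.1462249   0.03364271] [-0.81127409  1.08329037  4.73165763]
12.45
top 259 (np.float64(1.821544996824142), array([ 0.52459189, -0.14247662,  3.11780757]), 0.037) z [0.01212499 0.01487115 0.01723352]
side 447 (np.float64(1.5770771471142107), array([ 0.52659952, -0.14650678,  6.25351657]), 0.037) z [0.00790199 0.01475622 0.01671972]
crop.png
side0.png
side1.png
side2.png
side_12.6.png
top0.png
top_12.5.png
```

View pics/side_12.6.png

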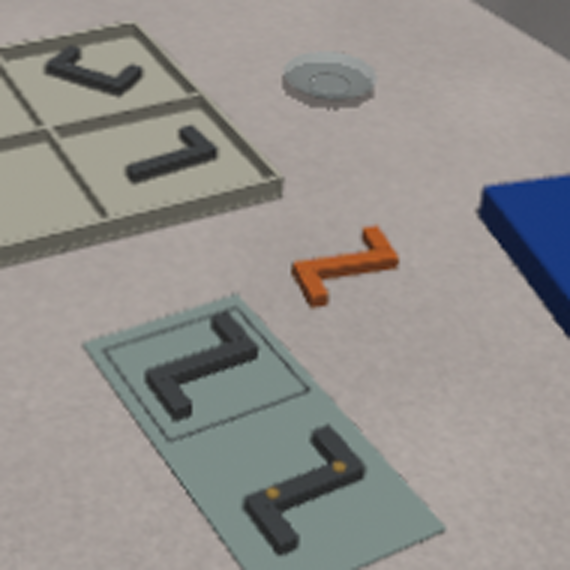

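View pics/top_12.5.png

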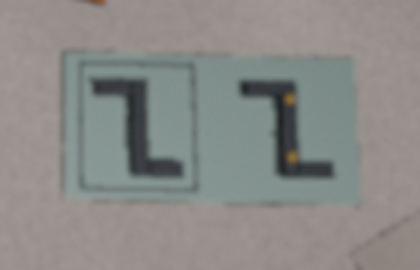

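The spare lies flat in the outline, centred at side crop (202,365) and top crop (138,128). It is parallel to the sample and about 2 mm off centre, and the U and L spares haven't moved. I'm handing it in.

```bash
python3 -c "
from rig import r
print(r.job_done())"
```

```text
the job is handed in; nothing more can be done
None
```

The dark Z spare is lying flat in the outlined half of the mat, turned like the sample and about 2 mm off centre; the U and L spares were not moved, and the job was handed in at about 13 s of the 32 s allowed.

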